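# Clamp a capped sample vessel in a screw press

### The arm

A 6-joint arm with a two-finger parallel gripper is mounted at the origin on a cart in front of the work surface, level with it; the furniture and walls round the work are solid. World frame = base frame: x ahead of the robot, y to its left, z up, the work surface at z = 0. Lengths are in m, angles in rad, forces in N, time in s.
With the tool pointing down it reaches from about 0.4 to 0.925 m from the base axis. Payload 12.5 kg.
Tool frame: the origin (TCP) lies between the finger pads; the fingertips stand 19 mm ahead of it and the grasp point (between the pads) is the TCP (r.tips_ahead is the distance from the TCP to the fingertips, in m); z points along the fingers, y is the direction in which the jaws open and shut (so a half turn about z gives the same grasp; the last joint's range is limited). The gripper opens to 95 mm and grips with 3 to 60 N. Pads are 20 mm wide; open, the fingers measure 119 mm over their backs; the gripper's body (75 mm by 180 mm) begins 59 mm behind the grasp point.
Start: joints at [1.163, 0.491, 1.559, -0, 1.092, -0.106], TCP at [0.186, 0.597, 0.234] pointing down, gripper open.
Joint ranges: [-3.1, 3.1], [-0.84, 2.19], [0.05, 2.79], [-1.13, 4.28], [0.06, 2.93], [-2.69, 2.69]. Speed limits (rad/s): [2.22, 2.22, 2.79, 3.14, 3.14, 3.14].

### API

Orientations are given as a rotation vector (axis times angle).
In Python, from rig import r gives the robot as it stands.
- The arm moves only by the shell command python3 -m creep 'ROWS' [FORCE]. ROWS is JSON, a list of rows, each a list of 7 numbers: the turn, a rotation vector about the tool's x, y, z in rad, then the shift along the tool's x, y, z in m, then the opening, from 0 (shut) to 1 (fully open). A call has 1 to 10 rows; each row is the pose to reach, as a shift and turn from the pose measured when the call began, along the tool's axes at that moment; what a row does not reach only later rows make up. A row lasts 1/12 s, in which the tool goes at most 41.7 mm and 7.16 degrees, less where a joint would pass 70% of its speed; a pose out of reach is approached as far as the arm can. A call with a gripper value outside its range is refused whole. The fingers move at their own pace and stop on an object; FORCE is the grip in N (left out, the last holds). Time passes only in rows, so rows that repeat a pose let the fingers close. It gives the time, the measured TCP pose, the force and the opening at its end, in the units of the state.
- r.read_state(): the state, without advancing time (a new reading comes with each control period).
- r.grab_frame(name): name is "scene" or "top" or "wrist"; returns a dict with "pixels" (420x560x3 uint8, red, green, blue), "range_z" (420x560 float32, m along the optical axis (not along the pixel's ray), 0 where there is no reading), "fx", "fy", "cx", "cy" (pixels), "origin" and "rotation" of the camera in the world. Camera axes: x right, y down, z forward; pixel columns grow to the right and rows downward; lengths in m; the calibration is good to about 2 mm. A picture is of the moment at which its call begins.
- r.finish_job(): hands the job in, once; it reports no verdict.
The state is a dict: "time_s": time; "joints": joint angles; "joint_vel": joint speeds; "tau": joint torques, N m; "ee_pos": TCP position; "eef_rot": TCP orientation; "force": force on the tool from outside, world axes, zero at the start; "moment": the same for the moment, N m; "gripper_width": finger opening in m.
Only numpy, scipy, OpenCV 4.12 (cv2) and the standard library are available. Lean on these libraries where they do the work, as an engineer would, in place of code of your own. Each camera call takes 0.05 s, during which the arm holds its last target.

### The job

Stand the white capped vessel upright in the round pocket of the press's carriage, push the carriage fully home by its front tab so that the vessel stands under the screw, then turn the cross handle clockwise until the pad meets the cap and snug it: firm enough to seal, clearly past first touch, but not hard, as the vessel would crack. Leave it clamped, let go of everything, and do not disturb the other things on the bench.

Things in the scene. Friction and masses are not known exactly. Their poses are not given: they have to be found in the camera images.
- vessel_center (a point): Centre, half-way up, of the white plastic vessel: a round upright thing 64 mm tall; body 43 mm in diameter up to 38 mm, ribbed cap 49 mm in diameter from 38 to 60 mm, flat top 38 mm in diameter. Stands on the bench, left or right of the press; about 0.12 kg. Its z axis points up. Grip it across the cap.
- seat (a point): Centre of the floor of the round pocket in the press's aluminium carriage: 46 mm in diameter, 10 mm deep, chamfered, floor 24 mm and rim 34 mm above the bench. Moves with the carriage. x axis: the direction in which the carriage is pushed in (level, away from the robot); z up. With the carriage out nothing higher than 34 mm stands within 50 mm of the centre.
- tab (a point): Middle of the top edge of the upright steel push tab at the carriage's front end, 72 mm above the bench. The tab is 12 mm thick along the push direction, 50 mm wide, stands free from 24 to 72 mm above the bench, and lies 88 mm in front of the pocket's centre (nearer the robot).
- carriage (a joint): Travel of the carriage in m: 0 = pulled right out toward the robot, 0.11 = fully home against its stop, with the pocket exactly under the screw. It slides with about 3 N of friction and stays where it is left.
- screw (a joint): Turn of the vertical screw, rad, growing clockwise seen from above; lowers handle and pad 5 mm per rad; up to 8.5. Turning freely takes a steady 0.3 N m (8 N at 38 mm from the axis); it stays where left. With the pad on the cap the torque climbs further over about 0.5 rad: properly snug is about 0.45 N m in all (12 N at 38 mm; 0.40 to 0.55 N m will do); above 0.6 N m the vessel cracks.
- bar (a point): Centre of the cross handle, on the screw's axis: dark steel bar 92 mm long (x axis), 12 mm thick, 20 mm tall (10 mm above and below this point). Hub below it 24 mm in diameter. The press's beam, 46 mm wide, has its top 155 mm above the bench; nothing else of the press is higher. Push the bar round near one end with shut fingers, or grip it across from above and turn.
- pad: Round steel cup at the screw's lower end, 28 mm in diameter, spring-backed (about 15 N per mm: 35 N of clamping is some 2.3 mm). Origin at the centre of the cup's underside, z up. It does not turn. A rubber foot, 30 mm in diameter, presses on the cap: it stands out 5 to 13 mm below this point, set differently each time and not measured; at the start it is 6 to 20 mm above the cap of a seated vessel.
- beaker_mid (a point): Glass beaker, 58 mm wide, 68 mm tall, half-way up; stands on the other side of the press from the vessel. Leave it alone.
- dish: Clear petri dish, 88 mm wide, 16 mm high, origin under its centre, near the front edge. Leave it alone.
- forceps: Steel forceps 128 mm long, origin at the middle, near the front edge. Leave them alone.
- big_beaker: Glass beaker, 75 mm wide and 92 mm tall, origin under its centre, at the back left of the press. Leave it alone.
- crucible: Small porcelain crucible, 44 mm wide and 36 mm tall, origin under its centre, at the back right of the press. Leave it alone.
- tape: Roll of tape, 104 mm wide and 25 mm high, origin under its centre, front left. Leave it alone.
Things that resemble listed ones, but are neither listed nor needed, are in the scene too. Leave any green or turquoise look-alike of the part that bears vessel_center alone.

How it is judged:
By the outcome, as a careful person would: the job done as asked, in the order asked, and still so for the second after the job is handed in, with the robot touching nothing.
It also fails if it takes over 72 s, if anything falls off the work surface, if the arm or the gripper's body presses on something with over 40 N, if the wrist force passes 120 N, or if a joint passes its speed limit or range.

## Working session

There is one attempt and no reset: what is moved stays moved. The work goes in short steps, Python scripts to look and compute and a shell command to move; the robot and the scene stay as the last step left them, time stands still between calls to the robot, and variables do not carry over. Pictures are saved under pics/ and viewed, and the job is handed in when it is done.

```bash
ls; mkdir -p pics; python3 - <<'E'
from rig import r
import cv2
s=r.read_state();print(s)
for n in ("scene","top","wrist"):
    f=r.grab_frame(n);cv2.imwrite(f"pics/{n}0.png",f["pixels"][:,:,::-1]);print(n,f["fx"],f["cx"],f["cy"],f["origin"],f["rotation"])
E
```

```text
pics
{'time_s': 0.0, 'joints': array([ 1.16339383e+00,  4.91547153e-01,  1.55944845e+00, -1.68466633e-05,
        1.09166551e+00, -1.05591053e-01]), 'joint_vel': array([ 0.00032465,  0.00046272, -0.0008741 ,  0.00063537,  0.00198688,
        0.00087511]), 'tau': array([-8.67459203e-04, -6.12642574e+01, -2.58163422e+01,  6.92578219e-02,
        4.83128708e-02, -1.48423205e-04]), 'ee_pos': array([0.18567248, 0.59655885, 0.23306978]), 'eef_rot': array([-4.72236287e-01, -3.10563720e+00,  1.62925285e-03]), 'force': array([-0.12485231, -0.30123506,  0.43687534]), 'moment': array([ 0.08791676,  0.00540677, -0.02062656]), 'gripper_width': 0.09528837169070001}
scene 459.1097363095379 281.19365404633106 213.09456191162522 [-0.20631202 -0.75071956  0.6717741 ] [-1.91997903  0.73473522 -0.42692789]
top 410.25624506293 281.7858540833699 213.96369088246502 [0.30872209 0.06036199 1.3743391 ] [-2.13404233  2.15635635 -0.17345854]
wrist 342.404169110998 284.90220976380124 212.55138217891633 [0.11307407 0.61879347 0.38472087] [2.34460081 1.72358367 0.23605916]
```

View pics/scene0.png

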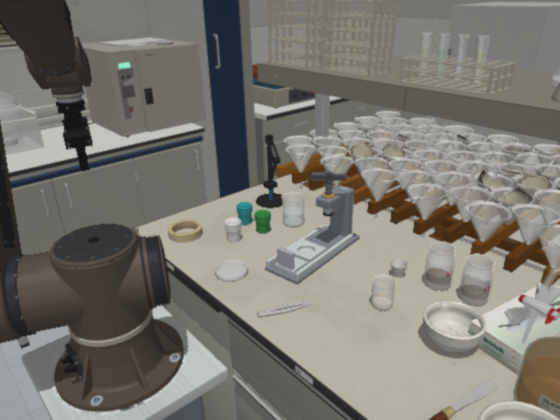

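View pics/top0.png

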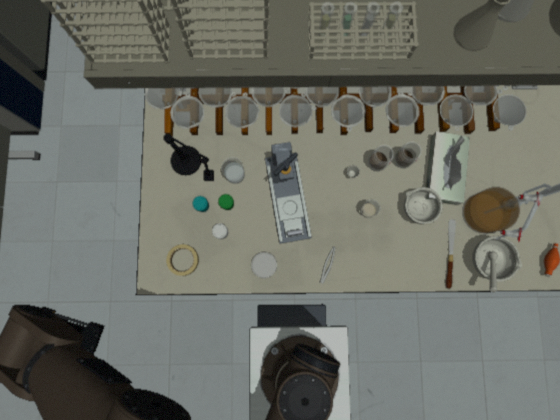

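View pics/wrist0.png

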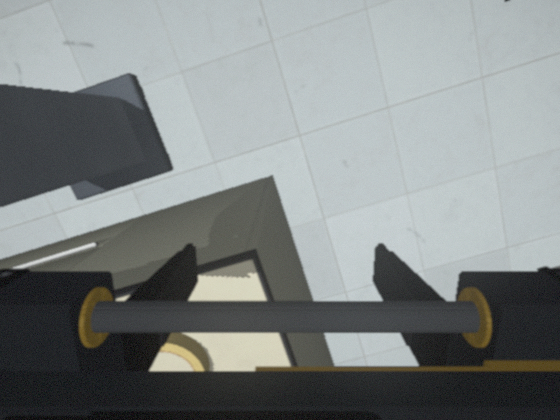

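The scene view shows the white vessel at (233,230), with green and teal look-alikes at (262,221) and (244,212). In the top view the vessel is at (220,231), the pocket at about (290,208), the tab at about (293,230) and the bar at about (282,165). Next I'll measure these with depth.

```bash
cat > h.py <<'E'
from rig import r
import cv2, numpy as np
from scipy.spatial.transform import Rotation as R
def cloud(n,f=None):
    f=f or r.grab_frame(n); z=f["range_z"].astype(float); v,u=np.mgrid[:z.shape[0],:z.shape[1]]
    P=np.dstack([(u-f["cx"])/f["fx"]*z,(v-f["cy"])/f["fy"]*z,z])
    W=P@R.from_rotvec(f["rotation"]).as_matrix().T+f["origin"]; W[z<=0]=np.nan
    return f,W
def proj(f,p):
    c=R.from_rotvec(f["rotation"]).as_matrix().T@(np.asarray(p)-f["origin"]); return f["fx"]*c[0]/c[2]+f["cx"],f["fy"]*c[1]/c[2]+f["cy"]
E
python3 - <<'E'
from h import *
for n,boxes in (("top",[(130,250,260,320)]),("scene",[(160,290,210,370)])):
    f,W=cloud(n); im=f["pixels"]
    np.savez(f"{n}0.npz",W=W,im=im)
    a=boxes[0]; c=im[a[0]:a[1],a[2]:a[3]] if n=="top" else im[a[0]:a[1],a[2]:a[3]]
    k=5 if n=="top" else 4
    cv2.imwrite(f"pics/{n}c.png",cv2.resize(c[:,:,::-1],None,fx=k,fy=k,interpolation=2))
    # vessel top
    vs=(slice(218,245),slice(205,236)) if n=="top" else (slice(212,246),slice(220,246))
    w=W[vs].reshape(-1,3); print(n,"vessel max z",np.nanpercentile(w[:,2],98))
    m=w[:,2]>0.055; print(m.sum(),w[m].mean(0),w[m].min(0),w[m].max(0))
f,W=cloud("top")
for v in range(138,246,4): print(v,[ "%d"%(1000*x) for x in W[v,262:316:3,2]])
print(W[208,290],W[165,282])
E
```

```text
top vessel max z 0.066847843963002
180 [0.46115864 0.25118983 0.06303833] [0.43859339 0.2281341  0.0551467 ] [0.48475359 0.27450468 0.07006551]
scene vessel max z 0.06363565205952865
125 [0.45623926 0.24488753 0.0613228 ] [0.43430152 0.22387262 0.05521907] [0.48244265 0.2697317  0.06633952]
138 ['0', '0', '4', '0', '-1', '0', '0', '5', '-2', '0', '2', '0', '4', '2', '0', '-3', '-1', '-3']
142 ['0', '0', '1', '3', '5', '0', '-1', '157', '156', '154', '0', '1', '-1', '0', '6', '-4', '0', '-3']
146 ['-2', '-3', '1', '154', '155', '154', '155', '153', '155', '155', '-2', '4', '0', '-1', '1', '-2', '-2', '0']
150 ['0', '0', '4', '122', '160', '156', '156', '161', '157', '151', '2', '0', '4', '-1', '4', '3', '0', '0']
154 ['2', '2', '1', '0', '140', '155', '156', '158', '155', '158', '222', '223', '2', '-1', '3', '3', '-1', '-1']Traceback (most recent call last):
  File "<stdin>", line 13, in <module>
ValueError: cannot convert float NaN to integer
```

View pics/topc.png

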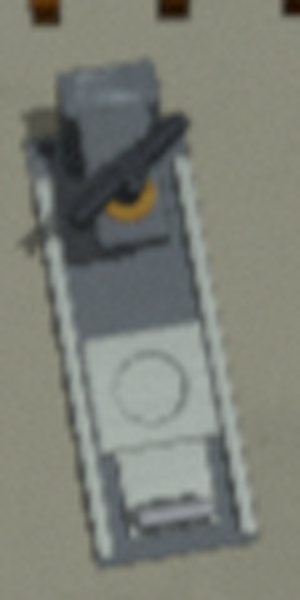

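View pics/scenec.png

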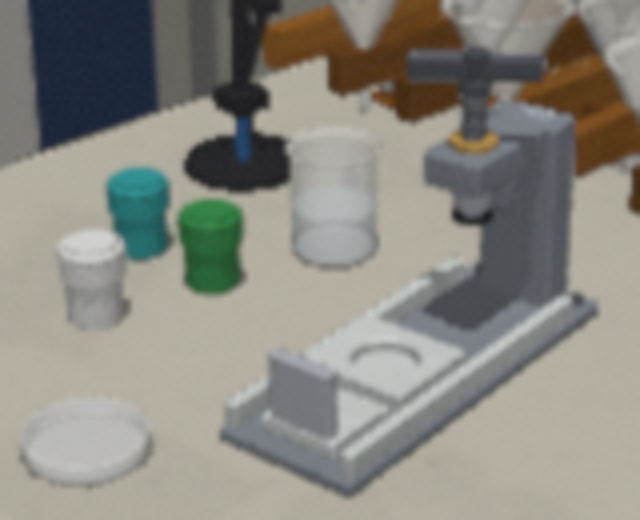

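The crops show the pocket circle at crop (150,388), which is full-image (290,207.6). The tab is at crop (175,512) = (295,232), and the bar runs from crop (75,220) to (185,125). Fitting these now.

```bash
python3 - <<'E'
from h import *
f,W=cloud("top")
def sel(m,name):
    w=W[m]; print(name,m.sum(),w.mean(0).round(4),w.min(0).round(3),w.max(0).round(3)); return w
box=np.zeros(W.shape[:2],bool); box[135:252,258:320]=1
z=W[...,2]
bar=sel(box&(z>0.19),"bar")
bx=bar[:,:2]; u,s,vt=np.linalg.svd(bx-bx.mean(0)); d=vt[0]; t=(bx-bx.mean(0))@d; print("bardir",d,np.degrees(np.arctan2(d[1],d[0])),t.min(),t.max(), np.median(bar[:,2]))
beam=sel(box&(z>0.145)&(z<0.165),"beam")
print(cv2.minAreaRect(beam[:,:2].astype(np.float32)*1000))
low=sel(box&(z>0.008)&(z<0.12),"low"); print(cv2.minAreaRect(low[:,:2].astype(np.float32)*1000))
b2=np.zeros_like(box); b2[222:238,280:310]=1
tab=sel(b2&(z>0.05),"tab"); print(np.median(tab[:,2]),cv2.minAreaRect(tab[:,:2].astype(np.float32)*1000))
# pocket by ray plane z=.034 
def ray(u,v,h):
    Rm=R.from_rotvec(f["rotation"]).as_matrix(); dd=Rm@np.array([(u-f["cx"])/f["fx"],(v-f["cy"])/f["fy"],1]); o=np.array(f["origin"]); return o+dd*(h-o[2])/dd[2]
print("pocket",ray(290,207.6,.034),"tab",ray(294.8,232.5,.072),"vessel",W[231,220])
print("rails",[ray(260+a/5,130+b/5,.03) for a,b in ((38,185),(105,555),(180,160),(250,530))])
# others
for n,(u,v,h) in dict(vessel=(219.8,231,.062),green=(226,202,.064),teal=(201,204,.064),beaker=(369,209,.068),big=(233,172,.09),cruc=(351,172,.036),dish=(263,265,.016),forc=(327,263,.01),tape=(182,260,.025),lamp=(185,160,.0)).items(): print(n,ray(u,v,h).round(3))
sh=W[40:90,90:500]; print("shelf front",np.nanmedian(W[75:85,150:450,:],axis=(1)).round(3))
E
```

```text
bar 169 [0.6356 0.0394 0.2196] [0.604 0.003 0.196] [0.669 0.074 0.229]
bardir [-0.69256739  0.72135318] 133.83368525773164 -0.04761704590039198 0.04308606145197873 0.22159654779032545
beam 471 [0.6721 0.0446 0.155 ] [0.607 0.014 0.145] [0.725 0.081 0.165]
((665.332275390625, 44.36143493652344), (113.85169982910156, 61.58490753173828), 7.644408226013184)
low 2315 [0.5538 0.0276 0.0247] [ 0.411 -0.072  0.008] [0.783 0.128 0.118]
((601.3410034179688, 33.95579528808594), (386.3127746582031, 158.06103515625), 9.32651424407959)
tab 66 [0.4527 0.0094 0.0705] [ 0.445 -0.015  0.051] [0.461 0.033 0.08 ]
0.07155456666456261 ((453.23675537109375, 8.868619918823242), (12.009432792663574, 49.59721755981445), 9.357964515686035)
pocket [0.5370433  0.02108565 0.034     ] tab [0.4498407 0.0080109 0.072    ] vessel [0.45817352 0.24785225 0.06234005]
rails [array([0.67742942, 0.09462651, 0.03      ]), array([0.42681958, 0.05207157, 0.03      ]), array([ 0.69398993, -0.00152462,  0.03      ]), array([ 0.44231227, -0.04351542,  0.03      ])]
vessel [0.458 0.249 0.062]
green [0.552 0.229 0.064]
teal [0.547 0.31  0.064]
beaker [ 0.524 -0.233  0.068]
big [0.645 0.204 0.09 ]
cruc [ 0.656 -0.185  0.036]
dish [0.35  0.112 0.016]
forc [ 0.354 -0.099  0.01 ]
tape [0.368 0.376 0.025]
lamp [0.713 0.38  0.   ]
shelf front [[0.795 0.006 0.441]
 [0.794 0.004 0.435]
 [0.795 0.002 0.43 ]
 [0.795 0.004 0.425]
 [0.795 0.006 0.42 ]
 [0.795 0.005 0.415]
 [0.795 0.003 0.409]
 [0.795 0.005 0.404]
 [0.795 0.002 0.399]
 [0.795 0.002 0.394]]
```

```bash
cat >> h.py <<'E'
def tool(xdeg):
    "tool pointing down, tool x at heading xdeg in world"
    a=np.radians(xdeg); x=np.array([np.cos(a),np.sin(a),0]); z=np.array([0,0,-1.]); return np.column_stack([x,np.cross(z,x),z])
def heading(s=None):
    s=s or r.read_state(); M=R.from_rotvec(s["eef_rot"]).as_matrix(); return np.degrees(np.arctan2(M[1,0],M[0,0]))
def delta(pos,xdeg):
    s=r.read_state(); M=R.from_rotvec(s["eef_rot"]).as_matrix()
    rv=R.from_matrix(M.T@tool(xdeg)).as_rotvec(); t=M.T@(np.asarray(pos)-s["ee_pos"])
    print("turn",rv.round(4),"shift",t.round(4),"rows>=",np.linalg.norm(rv)/.125,np.linalg.norm(t)/.0417)
def st():
    s=r.read_state(); print(round(s["time_s"],2),"pos",s["ee_pos"].round(4),"head",heading(s).round(2),"F",s["force"].round(2),"M",s["moment"].round(3),"w",s["gripper_width"].round(4),"q",s["joints"].round(2))
E
python3 - <<'E'
from h import *
st(); s=r.read_state(); M=R.from_rotvec(s["eef_rot"]).as_matrix(); print(M.round(3))
f=r.grab_frame("wrist"); print("cam in tool",M.T@(f["origin"]-s["ee_pos"]), (M.T@R.from_rotvec(f["rotation"]).as_matrix()).round(3))
for h in (180,190): delta((.458,.249,.20),h); delta((.44,.249,.20),h)
E
```

```text
Traceback (most recent call last):
  File "h.py", line 21, in st
    s=r.read_state(); print(round(s["time_s"],2),"pos",s["ee_pos"].round(4),"head",heading(s).round(2),"F",s["force"].round(2),"M",s["moment"].round(3),"w",s["gripper_width"].round(4),"q",s["joints"].round(2))
                                                                                                                                                            ^^^^^^^^^^^^^^^^^^^^^^^^
AttributeError: 'float' object has no attribute 'round'
```

```bash
sed -i 's/s\["gripper_width"\].round(4)/round(float(s["gripper_width"]),4)/' h.py
python3 - <<'E'
from h import *
st(); s=r.read_state(); M=R.from_rotvec(s["eef_rot"]).as_matrix(); print(M.round(3))
f=r.grab_frame("wrist"); print("cam in tool",M.T@(f["origin"]-s["ee_pos"]), (M.T@R.from_rotvec(f["rotation"]).as_matrix()).round(3))
for h in (180,190): delta((.458,.249,.20),h); delta((.44,.249,.20),h)
E
```

```text
0.35 pos [0.1857 0.5967 0.2335] head 162.71 F [0.34 0.03 0.46] M [-0.015 -0.054 -0.055] w 0.0947 q [ 1.16  0.49  1.56 -0.    1.09 -0.11]
[[-0.955  0.297 -0.   ]
 [ 0.297  0.955 -0.   ]
 [ 0.    -0.    -1.   ]]
cam in tool [ 0.07590993 -0.00050803 -0.15159761] [[-0.001 -0.963 -0.271]
 [ 1.    -0.001 -0.001]
 [ 0.001 -0.271  0.963]]
turn [-1.000e-04 -0.000e+00 -3.018e-01] shift [-0.3633 -0.2511  0.0336] rows>= 2.414378983232836 10.621382479149048
turn [-1.000e-04 -0.000e+00 -3.018e-01] shift [-0.3461 -0.2564  0.0336] rows>= 2.414378983232836 10.361640184327396
turn [-1.000e-04 -0.000e+00 -4.763e-01] shift [-0.3633 -0.2511  0.0336] rows>= 3.8106423312841624 10.621382479149048
turn [-1.000e-04 -0.000e+00 -4.763e-01] shift [-0.3461 -0.2564  0.0336] rows>= 3.8106423312841624 10.361640184327396
```

```bash
python3 -m creep '[[0,0,-0.47,-0.363,-0.251,0.03,1],[0,0,-0.47,-0.363,-0.251,0.03,1],[0,0,-0.47,-0.363,-0.251,0.03,1],[0,0,-0.47,-0.363,-0.251,0.03,1],[0,0,-0.47,-0.363,-0.251,0.03,1],[0,0,-0.47,-0.363,-0.251,0.03,1],[0,0,-0.47,-0.363,-0.251,0.03,1],[0,0,-0.47,-0.363,-0.251,0.03,1],[0,0,-0.47,-0.363,-0.251,0.03,1],[0,0,-0.47,-0.363,-0.251,0.03,1]]'
python3 -m creep '[[0,0,0,-0.02,0.0,0.0,1],[0,0,0,-0.02,0.0,0.0,1]]'
python3 - <<'E'
from h import *
st(); f=r.grab_frame("wrist"); cv2.imwrite("pics/w1.png",f["pixels"][:,:,::-1]); print(proj(f,(.458,.249,.064)))
delta((.458,.249,.2),189.5)
E
```

```text
time_s: 1.23
ee_pos: [0.4403, 0.2709, 0.2057]
eef_rot: [-0.264, 3.13, 0.0]
force: [0.8, 0.6, 0.7]
gripper_width: 0.0951
time_s: 1.4
ee_pos: [0.4635, 0.2727, 0.2058]
eef_rot: [-0.258, 3.129, 0.001]
force: [-0.9, -0.4, -0.8]
gripper_width: 0.0948
1.4 pos [0.4635 0.2727 0.2058] head -170.59 F [-0.95 -0.44 -0.79] M [0.006 0.044 0.001] w 0.0948 q [ 0.41  0.4   1.81 -0.    0.93 -1.33]
(np.float64(260.3494131488864), np.float64(195.10150472010332))
turn [ 0.0002  0.0008 -0.0003] shift [ 0.0074 -0.0236  0.0056] rows>= 0.00689772260089552 0.6073351492360606
```

View pics/w1.png

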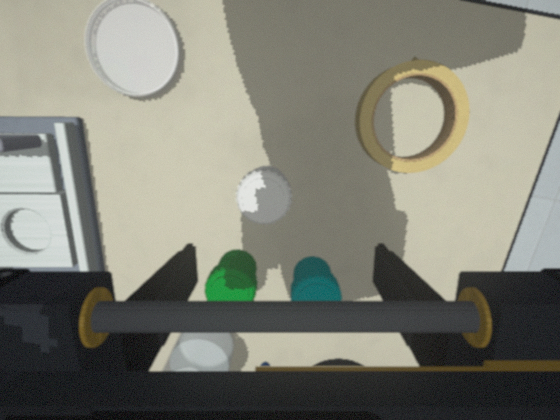

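The wrist view shows the vessel cap at about (264.5,194.5), the pocket at (28,230) on the left, and the look-alikes just in front.

```bash
cat >> h.py <<'E'
def ray(f,u,v,h):
    dd=R.from_rotvec(f["rotation"]).as_matrix()@np.array([(u-f["cx"])/f["fx"],(v-f["cy"])/f["fy"],1]); o=np.array(f["origin"]); return o+dd*(h-o[2])/dd[2]
E
python3 - <<'E'
from h import *
f,W=cloud("wrist"); w=W[160:230,230:300].reshape(-1,3); m=w[:,2]>.05; print(w[m].mean(0),w[m].min(0),w[m].max(0), np.nanmax(w[:,2]))
p=ray(f,264.5,194.5,.06);print(p)
m=w[:,2]>.058; print(cv2.minEnclosingCircle((w[m][:,:2]*1000).astype(np.float32)))
delta((.4575,.248,.12),189.5)
E
```

```text
[0.4588356  0.25149505 0.06312871] [0.43562248 0.2264158  0.05011361] [0.48531794 0.27630987 0.06691684] 0.06691684088134181
[0.45558602 0.25311359 0.06      ]
((460.81219482421875, 251.37550354003906), 25.103221893310547)
turn [0.0001 0.     0.0012] shift [ 0.0069 -0.0252  0.0855] rows>= 0.009677411645355584 2.14425309335551
```

```bash
python3 - <<'E'
from h import *
delta((.459,.251,.047),189.5)
E
python3 -m creep '[[0,0,0,0.005,-0.022,0.03,1],[0,0,0,0.005,-0.022,0.06,1],[0,0,0,0.005,-0.022,0.09,1],[0,0,0,0.005,-0.022,0.12,1],[0,0,0,0.005,-0.022,0.145,1],[0,0,0,0.005,-0.022,0.159,1],[0,0,0,0.005,-0.022,0.159,1]]'
python3 - <<'E'
from h import *
st();delta((.459,.251,.047),189.5)
f=r.grab_frame("scene"); cv2.imwrite("pics/s2.png",cv2.resize(f["pixels"][120:300,160:400,::-1],None,fx=3,fy=3))
E
```

```text
turn [0.0001 0.     0.0012] shift [ 0.0049 -0.0225  0.1585] rows>= 0.009677411645355584 3.841161658205575
time_s: 2.08
ee_pos: [0.4566, 0.2518, 0.0441]
eef_rot: [0.264, -3.126, 0.002]
force: [-1.1, -0.2, -0.7]
gripper_width: 0.0952
2.08 pos [0.4566 0.2518 0.0441] head -170.34 F [-1.08 -0.19 -0.67] M [0.05  0.047 0.006] w 0.0952 q [ 0.38  0.63  1.98  0.    0.54 -1.36]
turn [-0.0009 -0.0048  0.0029] shift [-0.0022 -0.0012 -0.0029] rows>= 0.045389961746270906 0.09271801186990973
```

View pics/s2.png

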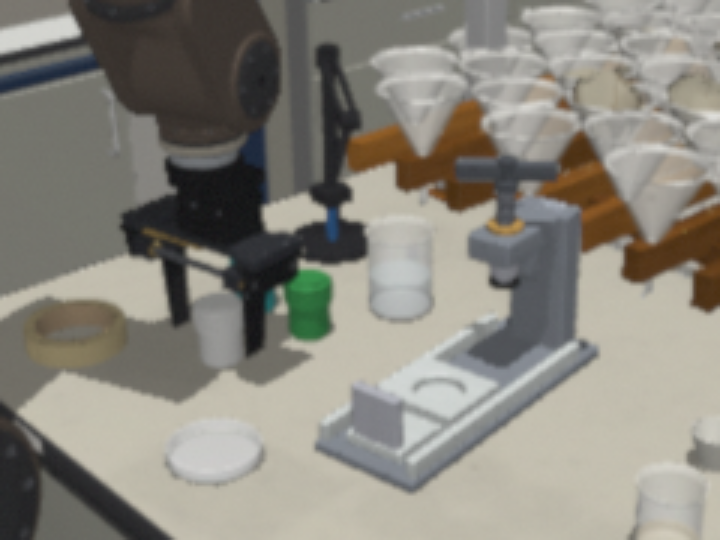

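The scene view shows the jaws either side of the white vessel, clear of the green one. Closing now.

```bash
python3 -m creep '[[0,0,0,-0.002,-0.001,-0.003,0.9],[0,0,0,-0.002,-0.001,-0.003,0],[0,0,0,-0.002,-0.001,-0.003,0],[0,0,0,-0.002,-0.001,-0.003,0],[0,0,0,-0.002,-0.001,-0.003,0],[0,0,0,-0.002,-0.001,-0.003,0],[0,0,0,-0.002,-0.001,-0.003,0],[0,0,0,-0.002,-0.001,-0.003,0]]' 25
python3 - <<'E'
from h import *
st()
E
```

```text
time_s: 2.8
ee_pos: [0.4596, 0.2514, 0.0488]
eef_rot: [0.264, -3.128, 0.001]
force: [-0.8, 0.1, 1.0]
gripper_width: 0.0485
2.8 pos [0.4596 0.2514 0.0488] head -170.35 F [-0.77  0.14  1.01] M [-0.019  0.019  0.012] w 0.0485 q [ 0.37  0.62  1.97  0.    0.56 -1.37]
```

```bash
python3 -m creep '[[0,0,0,0,0,-0.03,0],[0,0,0,0,0,-0.07,0],[0,0,0,0,0,-0.11,0],[0,0,0,0,0,-0.15,0],[0,0,0,0,0,-0.15,0]]'
python3 - <<'E'
from h import *
st(); delta((.54,.10,.2),189.5)
E
```

```text
time_s: 3.22
ee_pos: [0.462, 0.2524, 0.2054]
eef_rot: [-0.264, 3.123, 0.004]
force: [-0.3, 0.6, 0.1]
gripper_width: 0.0485
3.22 pos [0.462  0.2524 0.2054] head -170.34 F [-0.31  0.6   0.09] M [ 0.052  0.038 -0.015] w 0.0485 q [ 0.37  0.38  1.84  0.    0.91 -1.37]
turn [0.0017 0.0072 0.0028] shift [-0.0513 -0.1633  0.0055] rows>= 0.06313707882799427 4.107657193721689
```

```bash
python3 -m creep '[[0,0,0.003,-0.051,-0.163,0.005,0],[0,0,0.003,-0.051,-0.163,0.005,0],[0,0,0.003,-0.051,-0.163,0.005,0],[0,0,0.003,-0.051,-0.163,0.005,0],[0,0,0.003,-0.051,-0.163,0.005,0],[0,0,0.003,-0.051,-0.163,0.005,0],[0,0,0.003,-0.051,-0.163,0.005,0],[0,0,0.003,-0.051,-0.163,0.005,0]]'
python3 - <<'E'
from h import *
st()
f=r.grab_frame("wrist"); cv2.imwrite("pics/w3.png",f["pixels"][:,:,::-1]); print(proj(f,(.537,.021,.034)),proj(f,(.541,.0215,.034)))
E
```

```text
time_s: 3.88
ee_pos: [0.539, 0.1012, 0.2002]
eef_rot: [-0.261, 3.125, 0.004]
force: [-0.6, 0.7, -1.6]
gripper_width: 0.0484
3.88 pos [0.539  0.1012 0.2002] head -170.47 F [-0.56  0.66 -1.59] M [ 0.022  0.033 -0.011] w 0.0484 q [ 0.06  0.42  1.79  0.    0.93 -1.68]
(np.float64(201.82396261002805), np.float64(182.53699365315197)) (np.float64(201.9372238263959), np.float64(186.74249788375116))
```

View pics/w3.png

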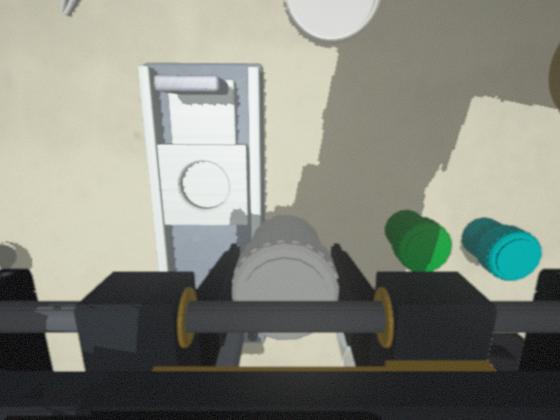

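The wrist view shows the pocket circle at about (206,185), the tab at (188,83) and the held cap at about (286,285). I'll refine the pocket and the held cap.

```bash
python3 - <<'E'
from h import *
f,W=cloud("wrist"); im=f["pixels"]
a=cv2.resize(im[135:235,140:270,::-1],None,fx=6,fy=6,interpolation=cv2.INTER_CUBIC); cv2.imwrite("pics/w3a.png",a)
b=cv2.resize(im[200:345,215:355,::-1],None,fx=4,fy=4,interpolation=cv2.INTER_CUBIC); cv2.imwrite("pics/w3b.png",b)
s=r.read_state(); print("TCP-axis pts",[tuple(np.round(proj(f,s["ee_pos"]+[0,0,d]),1)) for d in (0,.0112,.0152)])
# cap top depth points
w=W[230:300,225:345].reshape(-1,3); m=(w[:,2]>.205)&(w[:,2]<.225); print(np.nanmedian(w[m],axis=0),w[m].min(0),w[m].max(0),s["ee_pos"])
# pocket: floor points by depth
w=W[150:225,160:250].reshape(-1,3); m=(w[:,2]<.029)&(w[:,2]>.018); print(m.sum(),np.median(w[m],axis=0)); 
for v in range(155,216,6): print([int(1000*x) for x in W[v,160:250:5,2]])
E
```

```text
TCP-axis pts [(np.float64(286.7), np.float64(279.2)), (np.float64(286.9), np.float64(290.6)), (np.float64(287.0), np.float64(295.1))]
[0.52942977 0.09835586 0.21498176] [0.51490126 0.07136303 0.20500954] [0.54685883 0.12540948 0.22496995] [0.53907401 0.10147603 0.2004237 ]
1870 [0.54103935 0.02159587 0.02459007]
[34, 34, 34, 34, 33, 33, 35, 33, 33, 34, 35, 35, 34, 33, 34, 35, 35, 30]
[34, 35, 34, 35, 34, 34, 35, 32, 24, 31, 34, 34, 34, 33, 34, 33, 34, 31]Traceback (most recent call last):
  File "<stdin>", line 10, in <module>
ValueError: cannot convert float NaN to integer
```

View pics/w3a.png

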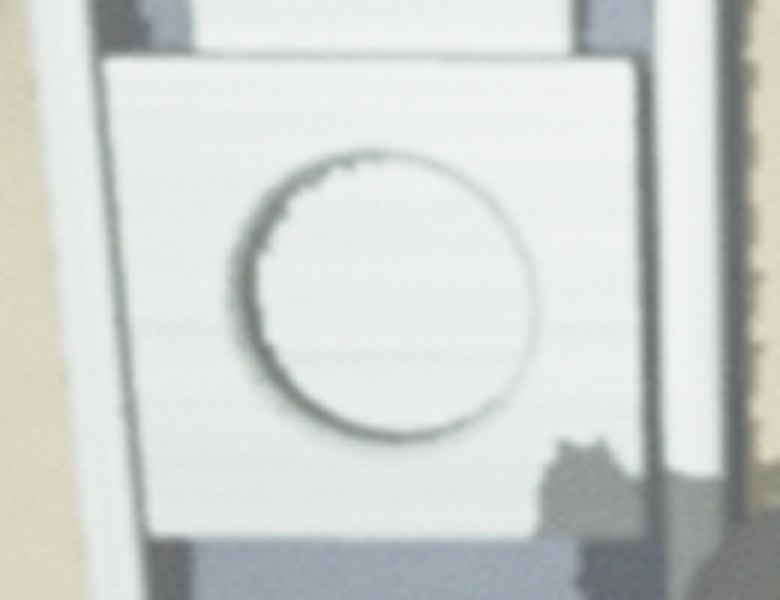

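View pics/w3b.png

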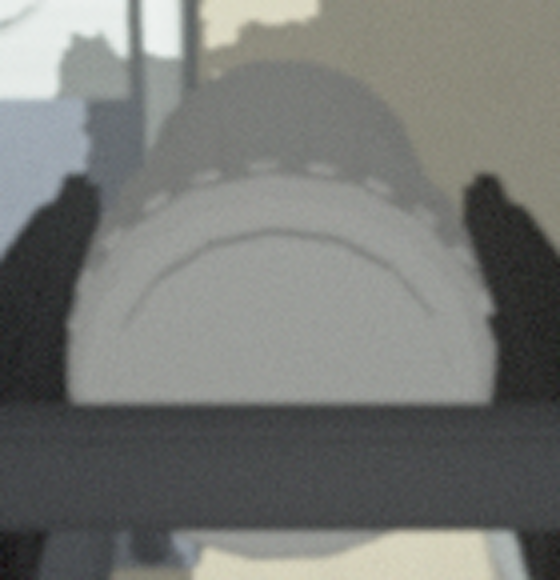

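```bash
python3 - <<'E'
from h import *
f=r.grab_frame("wrist")
print(ray(f,203.8,183.6,.034),ray(f,205.7,183.6,.034)); s=r.read_state(); print(s["ee_pos"]); v=ray(f,285,291.2,s["ee_pos"][2]+.0112); print("vessel seen",v)
delta((.539,.0215,.2),189.5)
ft,W=cloud("top"); st()
E
```

```text
[0.53804518 0.02314901 0.034     ] [0.53775009 0.02491376 0.034     ]
[0.53915758 0.10145896 0.20053265]
vessel seen [0.5395851  0.10072685 0.21173265]
turn [0.0018 0.007  0.0015] shift [ 0.0135 -0.0788  0.0003] rows>= 0.0592734303856992 1.9175274023156599
4.08 pos [0.5393 0.1013 0.2006] head -170.42 F [-0.51  0.35 -1.19] M [ 0.027  0.05  -0.01 ] w 0.0485 q [ 0.06  0.42  1.79  0.    0.93 -1.68]
```

```bash
python3 - <<'E'
from h import *
delta((.538,.0228,.1),189.5)
E
python3 -m creep '[[0,0.006,0.002,0.0075,-0.039,0.0,0],[0,0.006,0.002,0.015,-0.0775,0,0],[0,0.006,0.002,0.015,-0.0775,0.03,0],[0,0.006,0.002,0.015,-0.0775,0.06,0],[0,0.006,0.002,0.015,-0.0775,0.09,0],[0,0.006,0.002,0.015,-0.0775,0.1,0],[0,0.006,0.002,0.015,-0.0775,0.1,0],[0,0.006,0.002,0.015,-0.0775,0.1,0],[0,0.006,0.002,0.015,-0.0775,0.1,0]]'
python3 - <<'E'
from h import *
st();delta((.538,.0228,.087),189.5)
for n in("wrist","scene"):
    f=r.grab_frame(n); cv2.imwrite(f"pics/{n}4.png",f["pixels"][:,:,::-1] if n=="wrist" else cv2.resize(f["pixels"][160:300,240:380,::-1],None,fx=4,fy=4,interpolation=2))
E
```

```text
turn [0.0017 0.0071 0.0014] shift [ 0.015  -0.0774  0.1003] rows>= 0.05973411022835146 3.059831554687701
time_s: 4.83
ee_pos: [0.5388, 0.023, 0.1018]
eef_rot: [-0.26, 3.128, 0.002]
force: [0.0, -0.2, -1.1]
gripper_width: 0.0482
4.83 pos [0.5388 0.023  0.1018] head -170.49 F [ 0.02 -0.2  -1.12] M [ 0.089 -0.01  -0.01 ] w 0.0482 q [-0.08  0.55  1.9   0.    0.69 -1.82]
turn [0.0012 0.0031 0.0001] shift [ 0.0009 -0.0001  0.0148] rows>= 0.026947512811185827 0.3556491134094368
```

View pics/wrist4.png

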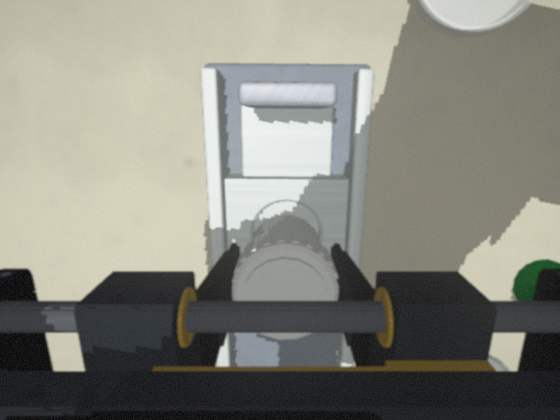

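View pics/scene4.png

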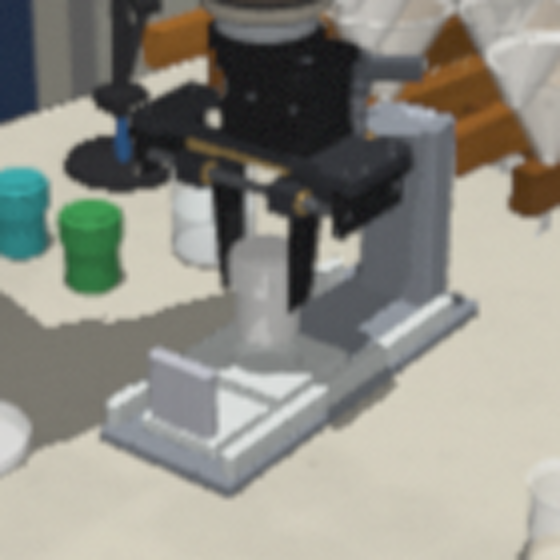

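```bash
python3 - <<'E'
from h import *
im=cv2.imread("pics/wrist4.png")
c=im[180:345,215:360]; c=cv2.convertScaleAbs(c,alpha=1.2); cv2.imwrite("pics/w4a.png",cv2.resize(c,None,fx=5,fy=3.6,interpolation=cv2.INTER_CUBIC))
E
```

```text
(no output)
```

View pics/w4a.png

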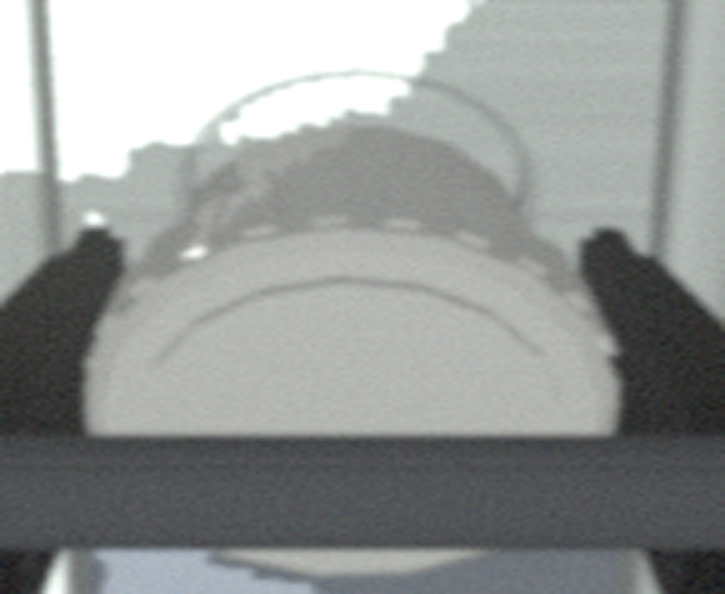

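```bash
python3 - <<'E'
from h import *
f=r.grab_frame("wrist"); s=r.read_state(); M=R.from_rotvec(s["eef_rot"]).as_matrix()
p=ray(f,286.6,199.3,.034); print("front rim in tool",M.T@(p-s["ee_pos"]))
v=ray(f,285.2,180+230/3.6,s["ee_pos"][2]+.0112); print("cap front edge in tool",M.T@(v-s["ee_pos"]))
v=ray(f,285.2,180+578/3.6,s["ee_pos"][2]+.0112); print("cap back edge in tool",M.T@(v-s["ee_pos"]))
for u in (215+190/5,215+528/5): print(M.T@(ray(f,u,180+185/3.6,.034)-s["ee_pos"]))
E
```

```text
front rim in tool [0.02338233 0.00024122 0.06761397]
cap front edge in tool [ 0.02229992 -0.00067902 -0.01127562]
cap back edge in tool [-0.02692911 -0.00073074 -0.01111065]
[ 0.00109338 -0.02247943  0.06766206]
[0.00102979 0.02323702 0.06771585]
```

```bash
python3 - <<'E'
from h import *
f=r.grab_frame("wrist"); s=r.read_state(); M=R.from_rotvec(s["eef_rot"]).as_matrix()
Rc=M.T@R.from_rotvec(f["rotation"]).as_matrix(); oc=M.T@(f["origin"]-s["ee_pos"])
M3=R.from_rotvec([-0.261,3.125,0.004]).as_matrix(); p3=np.array([.5392,.1014,.2004])
g=dict(f); g["rotation"]=R.from_matrix(M3@Rc).as_rotvec(); g["origin"]=p3+M3@oc
T=lambda u,v,h: M3.T@(ray(g,u,v,h)-p3)
for k in ((204,159.3),(204,208),): print("pocket",T(*k,.034))
for k in ((177.9,184),(229.6,184)): print("pocket y",T(*k,.034))
for k in ((285,243.7),(285,338.9)): print("cap",T(*k,.2116))
E
```

```text
pocket [ 0.03779223 -0.07571173  0.16602369]
pocket [-0.00885135 -0.07882593  0.16629256]
pocket y [ 0.01464044 -0.10185568  0.1661063 ]
pocket y [ 0.01456371 -0.05313127  0.16620747]
cap [ 0.02241752 -0.0007802  -0.01133415]
cap [-0.02606351 -0.00084186 -0.01104812]
```

```bash
python3 -m creep '[[0,0.003,0,0.0027,0.0009,0,0],[0,0.003,0,0.0027,0.0009,0.006,0],[0,0.003,0,0.0027,0.0009,0.012,0],[0,0.003,0,0.0027,0.0009,0.015,0],[0,0.003,0,0.0027,0.0009,0.015,0],[0,0.003,0,0.0027,0.0009,0.015,0]]'
python3 - <<'E'
from h import *
st();
f=r.grab_frame("wrist"); cv2.imwrite("pics/w5.png",cv2.resize(cv2.convertScaleAbs(f["pixels"][170:345,215:360,::-1],alpha=1.2),None,fx=5,fy=3.4,interpolation=2))
E
```

```text
time_s: 5.53
ee_pos: [0.5356, 0.0233, 0.0861]
eef_rot: [0.26, -3.13, -0.002]
force: [1.3, -0.6, -1.1]
gripper_width: 0.0484
5.53 pos [0.5356 0.0233 0.0861] head -170.52 F [ 1.33 -0.57 -1.09] M [0.07  0.029 0.012] w 0.0484 q [-0.08  0.57  1.92  0.    0.66 -1.82]
```

View pics/w5.png

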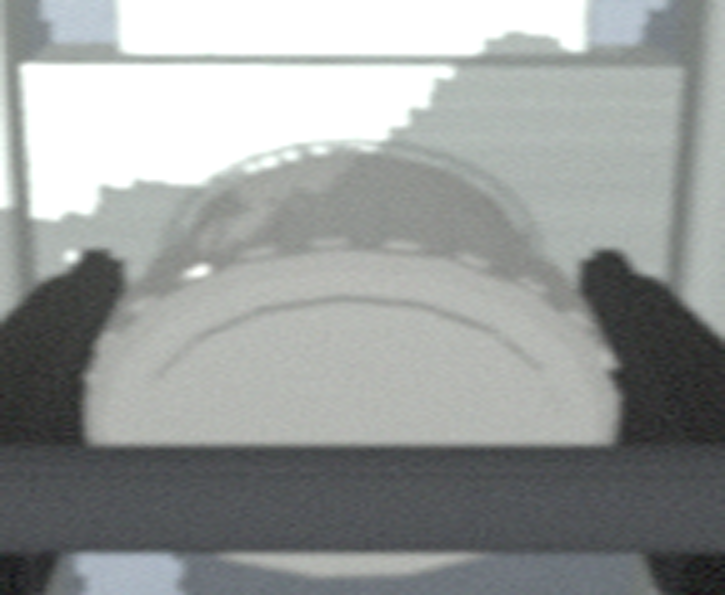

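The body's lower edge sits concentric inside the pocket rim, so I'll lower it slowly.

```bash
python3 -m creep '[[0,0,0,0,0,0.002,0],[0,0,0,0,0,0.004,0],[0,0,0,0,0,0.006,0],[0,0,0,0,0,0.008,0],[0,0,0,0,0,0.008,0]]'
python3 - <<'E'
from h import *
st()
E
```

```text
time_s: 6.0
ee_pos: [0.5361, 0.0232, 0.0781]
eef_rot: [-0.259, 3.13, 0.002]
force: [3.0, -0.5, -1.8]
gripper_width: 0.0484
6.0 pos [0.5361 0.0232 0.0781] head -170.53 F [ 2.96 -0.51 -1.77] M [ 0.08  -0.505 -0.026] w 0.0484 q [-0.08  0.58  1.92  0.    0.64 -1.82]
```

```bash
python3 -m creep '[[0,0,0,-0.0008,0,0.002,0],[0,0,0,-0.001,0,0.004,0],[0,0,0,-0.001,0,0.0055,0],[0,0,0,-0.001,0,0.0055,0]]'
python3 - <<'E'
from h import *
st()
E
```

```text
time_s: 6.33
ee_pos: [0.5371, 0.0235, 0.0728]
eef_rot: [-0.26, 3.13, 0.002]
force: [0.4, 0.3, 4.6]
gripper_width: 0.0488
6.33 pos [0.5371 0.0235 0.0728] head -170.52 F [0.38 0.31 4.6 ] M [ 0.185  0.044 -0.001] w 0.0488 q [-0.08  0.59  1.92  0.    0.63 -1.82]
```

```bash
python3 -m creep '[[0,0,0,0,0,0,0.3],[0,0,0,0,0,0,0.8],[0,0,0,0,0,0,0.9],[0,0,0,0,0,0,0.9],[0,0,0,0,0,-0.02,0.9],[0,0,0,0,0,-0.06,0.9],[0,0,0,0,0,-0.1,0.9],[0,0,0,0,0,-0.125,0.9],[0,0,0,0,0,-0.125,0.9]]'
python3 - <<'E'
from h import *
st()
f=r.grab_frame("wrist"); cv2.imwrite("pics/w6.png",f["pixels"][:,:,::-1])
f=r.grab_frame("scene"); cv2.imwrite("pics/s6.png",cv2.resize(f["pixels"][160:300,240:380,::-1],None,fx=4,fy=4,interpolation=2))
E
```

```text
time_s: 7.08
ee_pos: [0.5388, 0.0233, 0.2027]
eef_rot: [-0.259, 3.123, -0.0]
force: [0.5, 0.5, 1.3]
gripper_width: 0.0854
7.08 pos [0.5388 0.0233 0.2027] head -170.52 F [0.53 0.55 1.33] M [ 0.011 -0.058 -0.03 ] w 0.0854 q [-0.08  0.4   1.81  0.    0.92 -1.82]
```

View pics/w6.png

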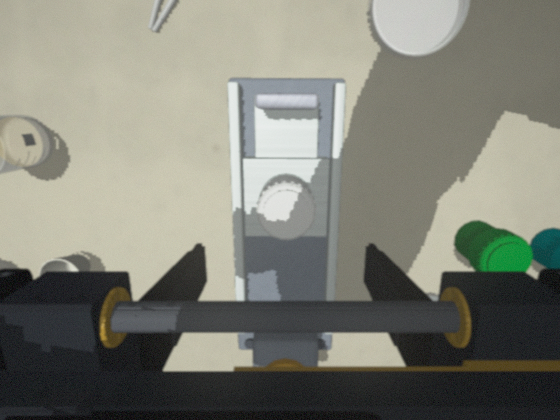

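View pics/s6.png

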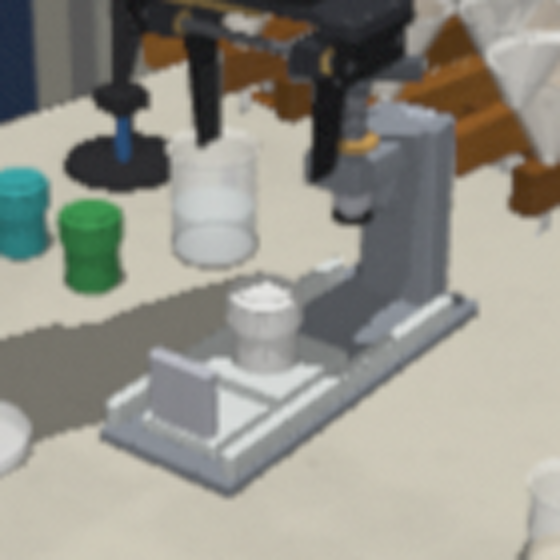

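The vessel stands upright in the pocket, with its cap at wrist (287,208). Next I'll move in front of the tab with the fingers shut.

```bash
python3 - <<'E'
from h import *
delta((.4118,.0027,.2),189.5);delta((.4118,.0027,.06),189.5)
E
python3 -m creep '[[0,0.009,0,0.03,-0.001,0,0],[0,0.009,0,0.06,-0.001,0,0],[0,0.009,0,0.1,-0.001,0,0],[0,0.009,0,0.13,-0.001,0,0],[0,0.009,0,0.13,-0.001,0.02,0],[0,0.009,0,0.13,-0.001,0.06,0],[0,0.009,0,0.13,-0.001,0.1,0],[0,0.009,0,0.13,-0.001,0.13,0],[0,0.009,0,0.13,-0.001,0.141,0],[0,0.009,0,0.13,-0.001,0.141,0]]'
python3 - <<'E'
from h import *
st();delta((.4118,.0027,.06),189.5)
f=r.grab_frame("scene"); cv2.imwrite("pics/s7.png",cv2.resize(f["pixels"][140:320,220:380,::-1],None,fx=4,fy=3.3,interpolation=2))
E
```

```text
turn [ 0.0008  0.0023 -0.0004] shift [ 0.127   0.0003 -0.002 ] rows>= 0.019830912700142856 3.0458341745071085
turn [ 0.0008  0.0023 -0.0004] shift [0.1273 0.0002 0.138 ] rows>= 0.019830912700142856 4.503513468326739
time_s: 8.02
ee_pos: [0.4073, 0.0014, 0.0538]
eef_rot: [0.258, -3.117, -0.003]
force: [-0.6, -0.1, 0.7]
gripper_width: 0.024
8.02 pos [0.4073 0.0014 0.0538] head -170.53 F [-0.57 -0.07  0.73] M [ 0.023  0.048 -0.017] w 0.024 q [-0.16  0.52  2.24 -0.    0.39 -1.89]
turn [ 0.0032 -0.0138 -0.0006] shift [-0.0046  0.0006 -0.0063] rows>= 0.11315109319062215 0.1869859379178825
```

View pics/s7.png

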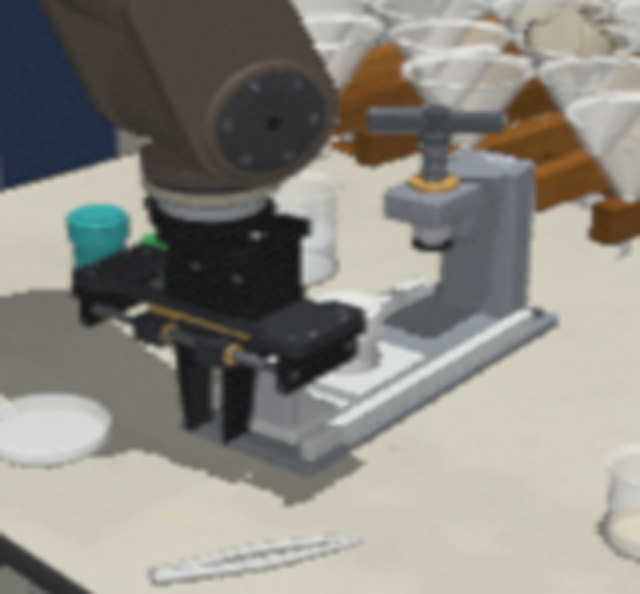

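```bash
python3 -m creep '[[0,-0.013,0,-0.002,0,-0.006,0],[0,-0.013,0,-0.006,0,-0.006,0],[0,-0.013,0,-0.01,0,-0.006,0],[0,-0.013,0,-0.014,0,-0.006,0],[0,-0.013,0,-0.018,0,-0.006,0],[0,-0.013,0,-0.022,0,-0.006,0],[0,-0.013,0,-0.027,0,-0.006,0],[0,-0.013,0,-0.032,0,-0.006,0],[0,-0.013,0,-0.038,0,-0.006,0],[0,-0.013,0,-0.044,0,-0.006,0]]'
python3 - <<'E'
from h import *
st();delta((.5449,.0251,.06),189.5)
E
```

```text
time_s: 8.9
ee_pos: [0.4516, 0.0087, 0.0607]
eef_rot: [-0.259, 3.131, 0.004]
force: [-4.3, 0.4, 2.5]
gripper_width: 0.0005
8.9 pos [0.4516 0.0087 0.0607] head -170.53 F [-4.3   0.38  2.5 ] M [-0.067  0.534 -0.021] w 0.0005 q [-0.13  0.54  2.14  0.01  0.47 -1.87]
turn [ 0.0028  0.0003 -0.0005] shift [-0.0947  0.0009  0.0007] rows>= 0.022679562514524205 2.2713349490827714
```

```bash
python3 -m creep '[[0,0,0,-0.008,0,0,0],[0,0,0,-0.016,0,0,0],[0,0,0,-0.025,0,0,0],[0,0,0,-0.034,0,0,0],[0,0,0,-0.043,0,0,0],[0,0,0,-0.052,0,0,0],[0,0,0,-0.061,0.001,0,0],[0,0,0,-0.069,0.001,0,0],[0,0,0,-0.076,0.001,0,0],[0,0,0,-0.081,0.001,0,0]]'
python3 -m creep '[[0,0,0,-0.003,0,0,0],[0,0,0,-0.006,0,0,0],[0,0,0,-0.009,0,0,0]]'
python3 - <<'E'
from h import *
st();delta((.5449,.0251,.06),189.5)
E
```

```text
time_s: 9.73
ee_pos: [0.5322, 0.0231, 0.0606]
eef_rot: [-0.259, 3.131, 0.004]
force: [-2.8, -4.1, 0.2]
gripper_width: 0.0002
time_s: 9.98
ee_pos: [0.5337, 0.0238, 0.0605]
eef_rot: [0.26, -3.113, -0.005]
force: [-52.3, -25.1, 40.6]
gripper_width: 0.0004
9.98 pos [0.5337 0.0238 0.0605] head -170.45 F [-52.32 -25.08  40.57] M [-4.123  8.247 -0.116] w 0.0004 q [-0.08  0.61  1.93  0.    0.62 -1.82]
turn [ 0.005  -0.0174  0.0008] shift [-0.0113 -0.0005  0.0003] rows>= 0.14487494238905044 0.2715179068213241
```

```bash
python3 -m creep '[[0,0,0,0.006,0,0,0],[0,0,0,0.008,0,0,0]]'
python3 - <<'E'
from h import *
st()
for n in("wrist","scene","top"):
    f=r.grab_frame(n); im=f["pixels"][:,:,::-1]
    if n=="scene": im=cv2.resize(im[140:320,220:380],None,fx=4,fy=3.3,interpolation=2)
    if n=="top": im=cv2.resize(im[130:250,240:340],None,fx=5,fy=5,interpolation=2)
    cv2.imwrite(f"pics/{n}8.png",im)
E
```

```text
time_s: 10.15
ee_pos: [0.5249, 0.0224, 0.0608]
eef_rot: [0.259, -3.112, -0.006]
force: [0.4, -0.3, -1.5]
gripper_width: 0.0005
10.15 pos [0.5249 0.0224 0.0608] head -170.47 F [ 0.4  -0.31 -1.54] M [ 0.061 -0.055  0.002] w 0.0005 q [-0.08  0.6   1.95  0.    0.61 -1.82]
```

View pics/wrist8.png

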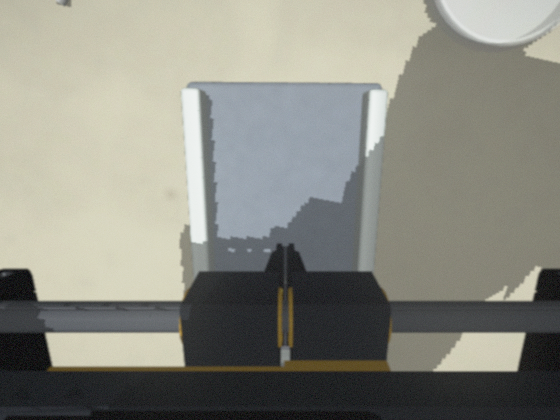

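View pics/scene8.png

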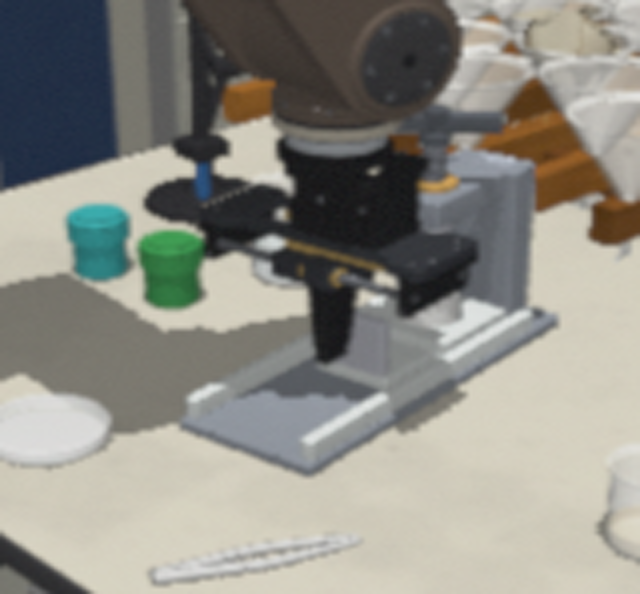

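View pics/top8.png

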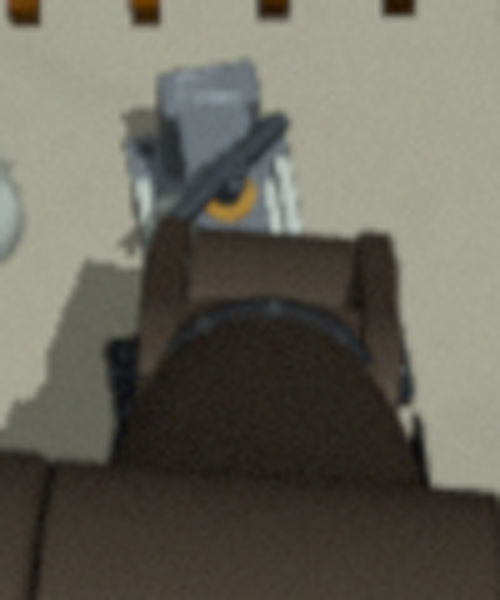

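```bash
python3 -m creep '[[0,-0.018,0,0.03,0,0,0],[0,-0.018,0,0.06,0,0,0],[0,-0.018,0,0.09,0,-0.03,0],[0,-0.018,0,0.11,0,-0.07,0],[0,-0.018,0,0.11,0,-0.11,0],[0,-0.018,0,0.11,0,-0.15,0.5],[0,-0.018,0,0.11,0,-0.19,0.5],[0,-0.018,0,0.11,0,-0.19,0.5]]'
python3 - <<'E'
from h import *
st()
for n in("scene","top"):
    f,W=cloud(n); im=f["pixels"][:,:,::-1]
    if n=="top":
        z=W[...,2]; b=np.zeros(z.shape,bool); b[135:252,258:320]=1; m=b&(z>.06)&(z<.08)
        for k in [(.5606,.0275,.072)]: print("expected tab home px",proj(f,k))
    if n=="scene": im=cv2.resize(im[160:290,260:370],None,fx=6,fy=4.6,interpolation=2); print(proj(f,(.6475,.0422,.088)))
    if n=="top": im=cv2.resize(im[130:250,240:340],None,fx=5,fy=5,interpolation=2)
    cv2.imwrite(f"pics/{n}9.png",im)
E
```

```text
time_s: 10.97
ee_pos: [0.4242, 0.0038, 0.2594]
eef_rot: [-0.26, 3.116, 0.004]
force: [-1.4, 0.9, -0.7]
gripper_width: 0.0154
10.97 pos [0.4242 0.0038 0.2594] head -170.45 F [-1.44  0.93 -0.68] M [0.007 0.046 0.012] w 0.0154 q [-0.15  0.17  1.99  0.01  0.97 -1.89]
(np.float64(329.1944815136198), np.float64(216.0255374294397))
expected tab home px (np.float64(288.2299224204128), np.float64(198.4547902161023))
```

View pics/scene9.png

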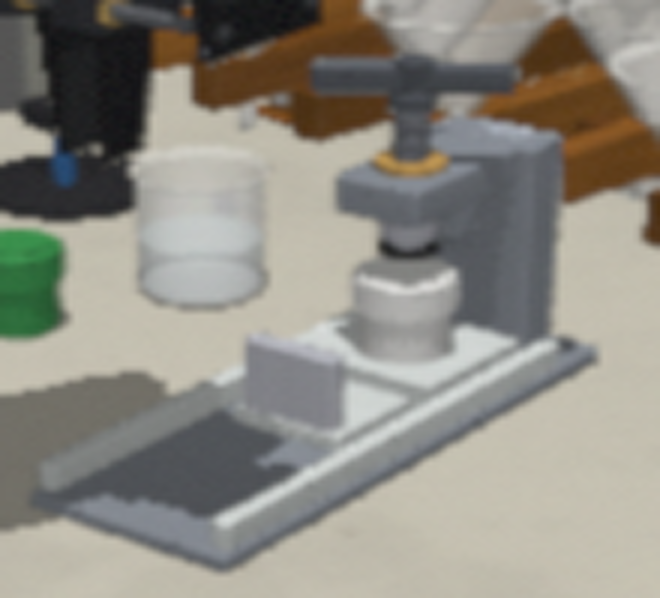

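View pics/top9.png

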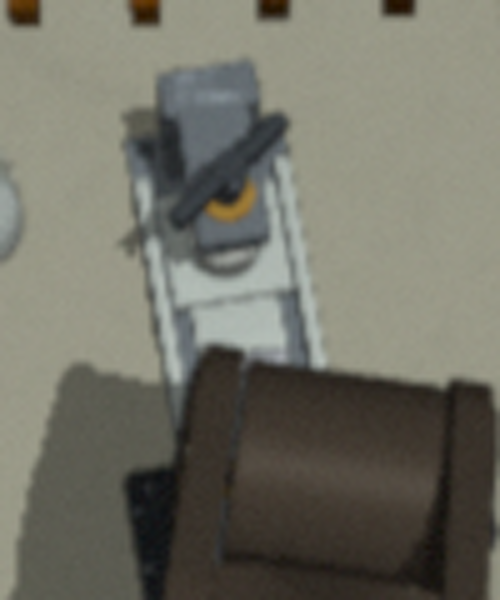

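```bash
python3 - <<'E'
from h import *
f,W=cloud("scene"); d=np.array([.9863,.165])
im0=np.load("scene0.npz")["im"]; im1=f["pixels"]
# match tab patch
t=cv2.cvtColor(im0[244:266,274:298],cv2.COLOR_RGB2GRAY)
print([ (ray(f,*b,.072)-ray(f,*a,.072))[:2]@d for a,b in (((277.5,247.5),(301.2,233.5)),((293.75,255),(317.5,240.4)))])
# depth-based tab positions before/after
for W_ in (np.load("scene0.npz")["W"],W):
    w=W_[220:275,265:330].reshape(-1,3); s=w[:,:2]@d; l=w[:,:2]@np.array([-.165,.9863])
    m=(w[:,2]>.05)&(w[:,2]<.075)&(abs(l+.065)<.03)&(s<.60); print(m.sum(),np.percentile(s[m],[2,10,50,90]),np.median(l[m]))
E
```

```text
[np.float64(0.095895448033878), np.float64(0.09539983412534588)]
162 [0.43842499 0.43956177 0.44196376 0.4478703 ] -0.07001336977464645
144 [0.53744599 0.53892155 0.5416489  0.54729516] -0.0691091035005321
```

```bash
python3 - <<'E'
from h import *
for n in("top","scene"):
    f,W=cloud(n); z=W[...,2]; P=W.reshape(-1,3)
    m=(abs(P[:,0]-.638)<.06)&(abs(P[:,1]-.04)<.06)&(P[:,2]>.17)
    w=P[m]; print(n,m.sum(),np.percentile(w[:,2],[2,50,90,98]))
    for lo in (.2,.216):
        q=w[w[:,2]>lo]; rc=cv2.minAreaRect((q[:,:2]*1000).astype(np.float32)); print(lo,len(q),q.mean(0),rc)
    # orange collar / cap
    im=f["pixels"].reshape(-1,3).astype(int); o=(im[:,0]>180)&(im[:,1]>110)&(im[:,2]<90)&(abs(P[:,0]-.638)<.06)&(abs(P[:,1]-.04)<.06)
    print("orange",o.sum(),P[o].mean(0),P[o].min(0),P[o].max(0))
    c=(abs(P[:,0]-.62)<.06)&(abs(P[:,1]-.04)<.04)&(abs(P[:,2]-.086)<.008); print("cap",c.sum(),P[c].mean(0),P[c].min(0),P[c].max(0))
E
```

```text
top 171 [0.19599813 0.22147518 0.22601226 0.22854377]
0.2 166 [0.63545954 0.03961015 0.22006223] ((636.8405151367188, 38.237098693847656), (21.650358200073242, 90.69261169433594), 49.543060302734375)
0.216 134 [0.63647801 0.0401728  0.22271752] ((638.5277709960938, 39.24879455566406), (18.124141693115234, 89.57492065429688), 48.613826751708984)<stdin>:10: RuntimeWarning: Mean of empty slice.
  ret = um.true_divide(
Traceback (most recent call last):
ValueError: zero-size array to reduction operation minimum which has no identity
```

Depth puts the bar centre at about (0.637,0.040), top at z≈0.2225. The vessel has arrived at the same xy, so the carriage is against its stop after about 100 mm of travel, having started about 10 mm in. Moving above the bar now.

```bash
python3 - <<'E'
from h import *
delta((.637,.04,.33),134)
E
```

```text
turn [ 5.600e-03 -5.000e-04  9.695e-01] shift [-0.2188  0.     -0.0777] rows>= 7.756003389865231 5.5682151575270815
```

```bash
python3 -m creep '[[0,0,0.12,0,0,-0.04,0.8],[0,0,0.24,-0.02,0,-0.075,0.8],[0,0,0.36,-0.05,0,-0.078,0.8],[0,0,0.48,-0.085,0,-0.078,0.8],[0,0,0.6,-0.12,0,-0.078,0.8],[0,0,0.72,-0.155,0,-0.078,0.8],[0,0,0.84,-0.19,0,-0.078,0.8],[0.005,0,0.97,-0.219,0,-0.078,0.8],[0.005,0,0.97,-0.219,0,-0.078,0.8],[0.005,0,0.97,-0.219,0,-0.078,0.8]]'
python3 - <<'E'
from h import *
st(); f,W=cloud("wrist"); cv2.imwrite("pics/w10.png",f["pixels"][:,:,::-1]); print([proj(f,(.637,.04,h)) for h in (.2225,.155)])
P=W.reshape(-1,3); m=(abs(P[:,0]-.638)<.06)&(abs(P[:,1]-.04)<.06)&(P[:,2]>.205)&(P[:,2]<.24); w=P[m]; print(m.sum(),w.mean(0),np.median(w[:,2])); print(cv2.minAreaRect((w[:,:2]*1000).astype(np.float32)))
E
```

```text
time_s: 12.0
ee_pos: [0.6379, 0.0403, 0.327]
eef_rot: [-1.225, -2.888, 0.002]
force: [-0.2, -0.6, 0.0]
gripper_width: 0.0761
12.0 pos [0.6379 0.0403 0.327 ] head 134.02 F [-0.16 -0.56  0.01] M [-0.014 -0.052 -0.005] w 0.0761 q [-0.04  0.44  1.39  0.    1.32 -0.81]
[(np.float64(284.7660439211958), np.float64(216.85061950287826)), (np.float64(285.0264214771925), np.float64(197.37409709016774))]
1859 [0.63546431 0.04091267 0.22227613] 0.22246829798337248
((637.5300903320312, 39.12932586669922), (22.141193389892578, 90.8805160522461), 50.61862564086914)
```

View pics/w10.png

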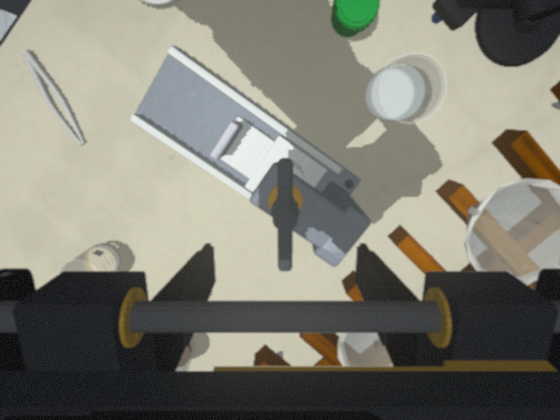

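The bar runs straight up the wrist image, from (286,157) to (285,271), so the tool is lined up with it.

```bash
python3 - <<'E'
from h import *
f,W=cloud("wrist"); s=r.read_state(); M=R.from_rotvec(s["eef_rot"]).as_matrix()
g=cv2.cvtColor(f["pixels"],cv2.COLOR_RGB2GRAY)
z=W[...,2]; m=(z>.2185)&(z<.2275); m[:150]=0; m[280:]=0; m[:,:265]=0; m[:,305:]=0
v,u=np.nonzero(m); print(u.min(),u.max(),v.min(),v.max())
for vv in range(160,272,12): c=u[v==vv]; print(vv,c.min(),c.max(),end=" | ")
w=W[m]; T=(w-s["ee_pos"])@M; print("\ntool frame",T.mean(0),np.percentile(T,[1,99],axis=0))
k=np.polyfit(T[:,0],T[:,1],1); print(np.degrees(np.arctan(k[0])),k[1])
E
```

```text
273 297 160 270
160 282 289 | 172 278 293 | 184 278 292 | 196 278 292 | 208 278 292 | 220 273 297 | 232 278 292 | 244 278 292 | 256 278 292 | 268 279 291 | 
tool frame [ 4.52927800e-04 -5.07435479e-05  1.06021852e-01] [[-0.04473683 -0.00812239  0.10279744]
 [ 0.04281396  0.00840613  0.10960077]]
0.1579418981330853 -5.1992094630325744e-05
```

```bash
python3 -m creep '[[0,0,0,0,0.0005,0.03,0.8],[0,0,0,0,0.0005,0.06,0.8],[0,0,0,0,0.0005,0.08,0.8],[0,0,0,0,0.0005,0.095,0.8],[0,0,0,0,0.0005,0.102,0.8],[0,0,0,0,0.0005,0.104,0.8],[0,0,0,0,0.0005,0.104,0.8]]'
python3 - <<'E'
from h import *
st(); f=r.grab_frame("scene"); cv2.imwrite("pics/s11.png",cv2.resize(f["pixels"][110:240,270:390,::-1],None,fx=6,fy=4.6,interpolation=2))
E
```

```text
time_s: 12.68
ee_pos: [0.6365, 0.0403, 0.2251]
eef_rot: [-1.224, -2.89, 0.0]
force: [-0.5, -0.4, 1.0]
gripper_width: 0.0763
12.68 pos [0.6365 0.0403 0.2251] head 134.09 F [-0.47 -0.36  0.96] M [-0.079  0.005 -0.016] w 0.0763 q [-0.04  0.52  1.53  0.    1.09 -0.81]
```

View pics/s11.png

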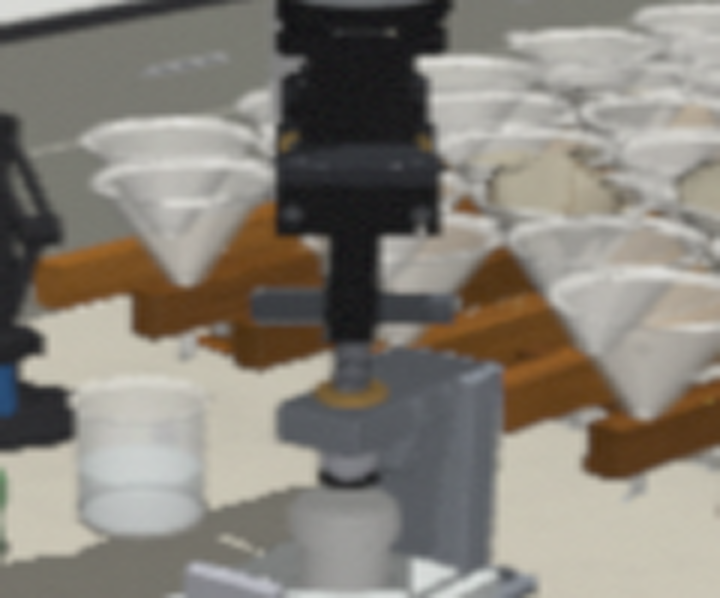

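The fingers straddle the bar at its middle, so I'll grip it.

```bash
python3 -m creep '[[0,0,0,0,0,0.001,0.3],[0,0,0,0,0,0.001,0],[0,0,0,0,0,0.001,0],[0,0,0,0,0,0.001,0],[0,0,0,0,0,0.001,0],[0,0,0,0,0,0.001,0],[0,0,0,0,0,0.001,0],[0,0,0,0,0,0.001,0],[0,0,0,0,0,0.001,0]]' 55
python3 - <<'E'
from h import *
st()
E
```

```text
time_s: 13.48
ee_pos: [0.6368, 0.0404, 0.2247]
eef_rot: [-1.224, -2.891, -0.0]
force: [0.1, -0.1, -1.0]
gripper_width: 0.0216
13.48 pos [0.6368 0.0404 0.2247] head 134.09 F [ 0.12 -0.13 -0.97] M [-0.085  0.031  0.032] w 0.0216 q [-0.04  0.52  1.53  0.    1.09 -0.81]
```

```bash
python3 -m creep '[[0,0,0,0,0,0,0],[0,0,0,0,0,0,0],[0,0,0,0,0,0,0]]' 55
python3 - <<'E'
from h import *
st()
E
```

```text
time_s: 13.73
ee_pos: [0.6369, 0.0405, 0.2247]
eef_rot: [-1.225, -2.891, -0.001]
force: [2.3, 1.8, -1.6]
gripper_width: 0.0115
13.73 pos [0.6369 0.0405 0.2247] head 134.09 F [ 2.35  1.78 -1.58] M [ 0.207 -0.291 -0.024] w 0.0115 q [-0.04  0.52  1.53  0.    1.09 -0.81]
```

```bash
python3 -m creep '[[0,0,0.1,0,0,0.0005,0],[0,0,0.2,0,0,0.001,0],[0,0,0.3,0,0,0.0015,0],[0,0,0.4,0,0,0.002,0],[0,0,0.5,0,0,0.0025,0]]'
python3 - <<'E'
from h import *
st()
E
```

```text
time_s: 14.15
ee_pos: [0.6373, 0.0408, 0.2222]
eef_rot: [-1.908, -2.495, -0.001]
force: [3.4, 1.7, -1.5]
gripper_width: 0.0116
14.15 pos [0.6373 0.0408 0.2222] head 105.19 F [ 3.36  1.75 -1.5 ] M [ 0.381 -0.568  0.285] w 0.0116 q [-0.04  0.52  1.54  0.    1.08 -0.31]
```

```bash
python3 -m creep '[[0,0,0.1,0,0.0007,0.0005,0],[0,0,0.2,0,0.0007,0.001,0],[0,0,0.3,0,0.0007,0.0015,0],[0,0,0.4,0,0.0007,0.002,0],[0,0,0.5,0,0.0007,0.0025,0]]'
python3 - <<'E'
from h import *
st(); f=r.grab_frame("scene"); cv2.imwrite("pics/s12.png",cv2.resize(f["pixels"][150:240,290:380,::-1],None,fx=7,fy=6,interpolation=2))
E
```

```text
time_s: 14.57
ee_pos: [0.6381, 0.0409, 0.2197]
eef_rot: [-2.47, -1.94, -0.001]
force: [0.9, 0.6, -0.7]
gripper_width: 0.0119
14.57 pos [0.6381 0.0409 0.2197] head 76.29 F [ 0.91  0.56 -0.69] M [-0.1   -0.126  0.269] w 0.0119 q [-0.04  0.52  1.54  0.    1.08  0.2 ]
```

View pics/s12.png

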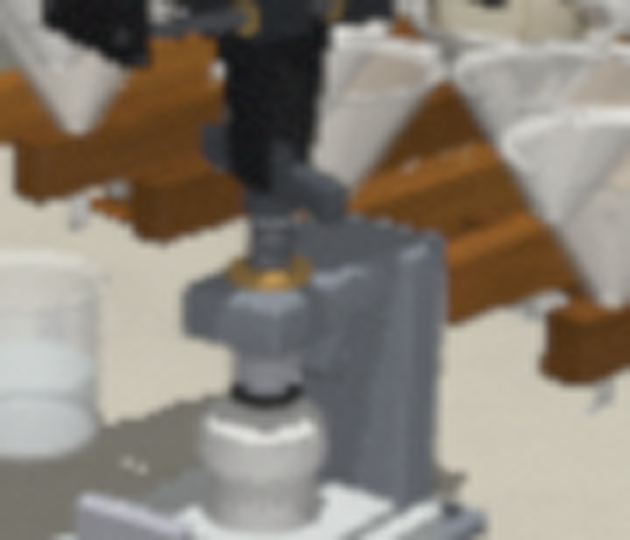

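```bash
python3 -m creep '[[0,0,0.08,0,0.0,0.0004,0],[0,0,0.16,0,0.0,0.0008,0],[0,0,0.24,0,0,0.0012,0],[0,0,0.32,0,0,0.0016,0],[0,0,0.4,0,0,0.002,0]]'
python3 - <<'E'
from h import *
st()
E
python3 -m creep '[[0,0,0.07,0,0.0,0.00035,0],[0,0,0.14,0,0.0,0.0007,0],[0,0,0.21,0,0,0.00105,0],[0,0,0.28,0,0,0.0014,0]]'
python3 - <<'E'
from h import *
st()
E
```

```text
time_s: 15.03
ee_pos: [0.6384, 0.0407, 0.2177]
eef_rot: [-2.812, -1.399, -0.002]
force: [1.9, -0.9, -1.2]
gripper_width: 0.0116
15.03 pos [0.6384 0.0407 0.2177] head 52.91 F [ 1.94 -0.87 -1.22] M [-0.171 -0.458  0.292] w 0.0116 q [-0.04  0.53  1.54  0.    1.07  0.61]
time_s: 15.37
ee_pos: [0.6387, 0.0406, 0.2163]
eef_rot: [2.98, 0.993, 0.002]
force: [2.1, -0.9, -1.4]
gripper_width: 0.0116
15.37 pos [0.6387 0.0406 0.2163] head 36.85 F [ 2.15 -0.93 -1.4 ] M [-0.247 -0.267  0.246] w 0.0116 q [-0.04  0.53  1.54  0.    1.07  0.89]
```

```bash
python3 -m creep '[[0,0,0.07,0,0.0,0.00035,0],[0,0,0.14,0,0.0,0.0007,0],[0,0,0.21,0,0,0.00105,0]]'
python3 - <<'E'
from h import *
st()
E
python3 -m creep '[[0,0,0.07,0,0.0,0.00035,0],[0,0,0.14,0,0.0,0.0007,0],[0,0,0.21,0,0,0.00105,0]]'
python3 - <<'E'
from h import *
st(); f=r.grab_frame("scene"); cv2.imwrite("pics/s13.png",cv2.resize(f["pixels"][180:240,300:360,::-1],None,fx=10,fy=9,interpolation=2))
E
```

```text
time_s: 15.62
ee_pos: [0.6388, 0.0403, 0.2152]
eef_rot: [3.068, 0.674, 0.002]
force: [1.4, -0.6, 0.2]
gripper_width: 0.0116
15.62 pos [0.6388 0.0403 0.2152] head 24.79 F [ 1.38 -0.56  0.24] M [-0.303 -0.078  0.223] w 0.0116 q [-0.04  0.53  1.54 -0.    1.07  1.1 ]
time_s: 15.87
ee_pos: [0.6389, 0.0401, 0.2141]
eef_rot: [3.121, 0.348, 0.003]
force: [1.0, -1.5, 0.1]
gripper_width: 0.0115
15.87 pos [0.6389 0.0401 0.2141] head 12.73 F [ 1.   -1.52  0.13] M [-0.311 -0.059  0.264] w 0.0115 q [-0.04  0.53  1.54 -0.    1.07  1.31]
```

View pics/s13.png

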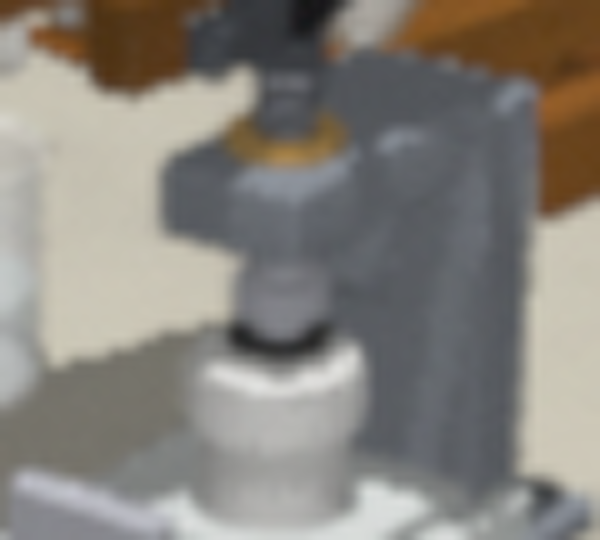

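The foot is close to the cap, at crop (280,345). Free torque reads about 0.26 N m, so I'll go on in small steps.

```bash
for i in 1 2; do python3 -m creep '[[0,0,0.06,0,0.0,0.0003,0],[0,0,0.12,0,0.0,0.0006,0]]' >/dev/null
python3 -c "from h import *; st()"; done
```

```text
16.08 pos [0.639  0.04   0.2135] head 5.63 F [ 0.14 -0.69 -0.17] M [-0.204  0.017  0.309] w 0.0118 q [-0.04  0.53  1.54 -0.    1.06  1.43]
16.25 pos [0.639  0.0398 0.2129] head -1.16 F [ 0.59 -1.02  1.38] M [-0.176  0.193  0.331] w 0.0116 q [-0.04  0.53  1.54 -0.    1.06  1.55]
```

```bash
python3 -m creep '[[0,0,0.05,0,0.0,0.00025,0],[0,0,0.1,0,0.0,0.0005,0]]' >/dev/null
python3 -c "from h import *; st(); [(r.grab_frame('top'),st()) for i in range(2)]"
```

```text
16.42 pos [0.639  0.0397 0.2125] head -6.79 F [ 0.52 -0.81  0.55] M [-0.141  0.098  0.344] w 0.0116 q [-0.04  0.53  1.54 -0.    1.06  1.65]
16.47 pos [0.639  0.0397 0.2125] head -7.0 F [ 0.66 -1.76  0.46] M [-0.13   0.072  0.24 ] w 0.0117 q [-0.04  0.53  1.54 -0.    1.06  1.65]
16.52 pos [0.639  0.0397 0.2125] head -6.75 F [-0.19 -1.09  0.09] M [-0.156  0.104  0.213] w 0.0116 q [-0.04  0.53  1.54 -0.    1.06  1.65]
```

```bash
python3 -m creep '[[0,0,0.05,0,0.0,0.00025,0],[0,0,0.1,0,0.0,0.0005,0]]' >/dev/null
python3 -c "from h import *; st()"
python3 -m creep '[[0,0,0.05,0,0.0,0.00025,0],[0,0,0.1,0,0.0,0.0005,0]]' >/dev/null
python3 -c "from h import *; st()"
```

```text
16.68 pos [0.639  0.0396 0.2121] head -12.32 F [ 0.41 -0.59  0.24] M [-0.201  0.175  0.403] w 0.0119 q [-0.04  0.53  1.55 -0.    1.06  1.75]
16.85 pos [0.6389 0.0395 0.2116] head -17.91 F [-0.08 -1.6   1.06] M [-0.211  0.136  0.375] w 0.0118 q [-0.04  0.53  1.55 -0.    1.06  1.84]
```

```bash
python3 -m creep '[[0,0,0.03,0,0.0,0.00015,0],[0,0,0.06,0,0.0,0.0003,0]]' >/dev/null
python3 -c "from h import *; st()"
python3 -m creep '[[0,0,0.04,0,0.0,0.0002,0]]' >/dev/null
python3 -c "from h import *; st()"
```

```text
17.02 pos [0.6389 0.0394 0.2114] head -21.15 F [ 0.15 -1.49 -0.42] M [-0.156  0.091  0.455] w 0.0116 q [-0.04  0.53  1.55 -0.    1.06  1.9 ]
17.1 pos [0.6389 0.0394 0.2112] head -23.24 F [ 0.03 -0.97 -0.51] M [-0.03   0.07   0.468] w 0.012 q [-0.04  0.53  1.55 -0.    1.06  1.94]
```

Running torque has risen steadily from about 0.27 to 0.46 N m over roughly 0.5 rad past touch, which is snug. Releasing and lifting away.

```bash
python3 -m creep '[[0,0,0,0,0,0,0.3],[0,0,0,0,0,0,0.5],[0,0,0,0,0,0,0.6],[0,0,0,0,0,0,0.7],[0,0,0,0,0,-0.01,0.7],[0,0,0,0,0,-0.03,0.7],[0,0,0,0,0,-0.06,0.7],[0,0,0,0,0,-0.09,0.7],[0,0,0,0,0,-0.09,0.7]]' 20
python3 - <<'E'
from h import *
st()
for n in("scene","top","wrist"):
    f=r.grab_frame(n); im=f["pixels"][:,:,::-1]
    if n=="scene": im=cv2.resize(im[150:290,260:370],None,fx=6,fy=4.2,interpolation=2)
    cv2.imwrite(f"pics/{n}14.png",im)
E
```

```text
time_s: 17.85
ee_pos: [0.6403, 0.0396, 0.3081]
eef_rot: [3.077, -0.631, 0.018]
force: [0.5, -0.2, 0.5]
gripper_width: 0.0641
17.85 pos [0.6403 0.0396 0.3081] head -23.19 F [ 0.5  -0.24  0.45] M [-0.026  0.133  0.006] w 0.0641 q [-0.04  0.45  1.42 -0.    1.26  1.94]
```

View pics/scene14.png

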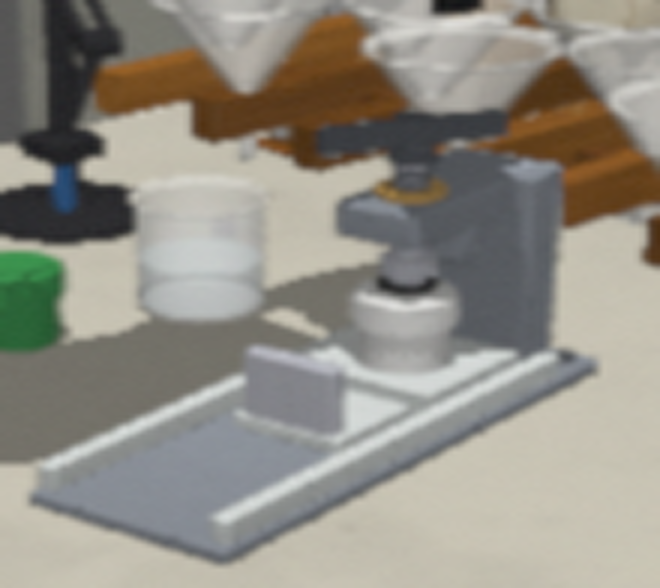

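View pics/wrist14.png

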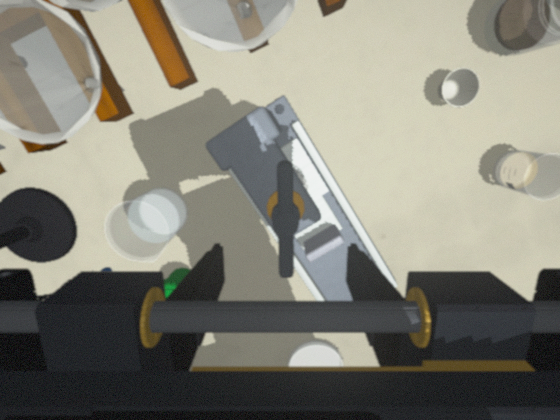

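View pics/top14.png

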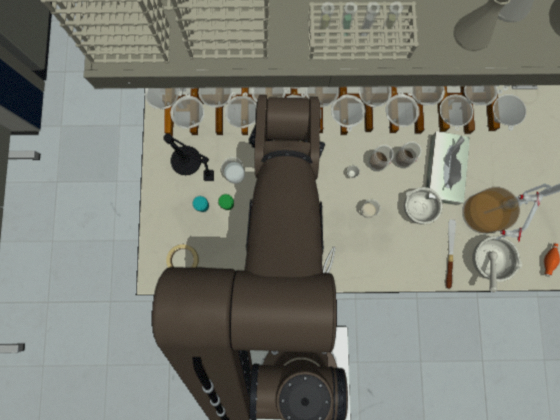

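Nothing seems disturbed. One check remains before handing in: whether the carriage is fully home, using the cap and foot alignment plus the tab distance.

```bash
python3 - <<'E'
from h import *
f,W=cloud("scene"); im=f["pixels"]; g=cv2.cvtColor(im,cv2.COLOR_RGB2GRAY)
for v in range(208,236,2): print(v,g[v,312:344].tolist())
cv2.imwrite("pics/s15.png",cv2.resize(im[195:245,305:350,::-1],None,fx=14,fy=11,interpolation=cv2.INTER_CUBIC))
d=np.array([.9863,.165]); L=np.array([-.165,.9863])
P=W.reshape(-1,3); s=P[:,:2]@d; l=P[:,:2]@L
# cap cylinder side pts and pad pts
c=(P[:,2]>.064)&(P[:,2]<.082)&(abs(s-.635)<.04)&(abs(l+.066)<.04); q=(P[:,2]>.097)&(P[:,2]<.108)&(abs(s-.635)<.04)&(abs(l+.066)<.04)
from scipy.optimize import least_squares
for m,R_ in ((c,.0245),(q,.014)):
    xy=P[m][:,:2]; 
    k=least_squares(lambda p:np.hypot(*(xy-p).T)-R_,xy.mean(0)+[.01,.01],loss="soft_l1",f_scale=.002).x; print(m.sum(),k,"s,l",k@d,k@L)
E
```

```text
208 [192, 191, 191, 191, 190, 190, 189, 188, 184, 178, 162, 147, 134, 105, 101, 98, 100, 102, 96, 89, 88, 92, 94, 96, 100, 97, 93, 92, 90, 92, 90, 90]
210 [193, 192, 191, 192, 192, 191, 191, 190, 190, 188, 179, 150, 117, 108, 113, 119, 123, 119, 113, 108, 100, 97, 96, 98, 98, 91, 88, 90, 90, 91, 88, 90]
212 [193, 192, 193, 192, 191, 190, 189, 188, 180, 163, 151, 125, 114, 116, 117, 119, 120, 117, 116, 113, 106, 89, 82, 83, 86, 86, 87, 89, 90, 90, 91, 91]
214 [190, 181, 167, 164, 151, 123, 119, 119, 115, 111, 108, 105, 113, 121, 124, 127, 127, 126, 124, 122, 117, 94, 89, 89, 89, 89, 88, 89, 90, 90, 91, 91]
216 [119, 116, 111, 111, 112, 111, 111, 113, 115, 117, 100, 61, 73, 104, 121, 125, 125, 123, 106, 70, 71, 94, 97, 92, 90, 90, 89, 89, 90, 90, 91, 90]
218 [112, 111, 110, 111, 112, 111, 113, 123, 133, 129, 112, 67, 47, 47, 56, 62, 66, 63, 46, 53, 86, 118, 125, 113, 98, 90, 90, 90, 90, 91, 90, 91]
220 [112, 112, 112, 111, 112, 117, 133, 165, 191, 179, 174, 162, 146, 124, 110, 103, 104, 111, 120, 129, 137, 139, 137, 128, 109, 93, 90, 90, 91, 90, 91, 91]
222 [113, 112, 112, 112, 112, 11
[... 530 characters left out ...]
, 177, 173, 168, 165, 154, 142, 111, 94, 90, 89, 90, 89, 91, 91, 92]
230 [139, 160, 140, 126, 126, 126, 125, 124, 125, 133, 141, 149, 155, 158, 163, 165, 164, 159, 157, 154, 148, 140, 128, 112, 106, 102, 99, 93, 92, 92, 91, 91]
232 [126, 132, 133, 145, 157, 132, 125, 124, 125, 133, 141, 146, 148, 152, 155, 155, 155, 154, 153, 150, 145, 138, 130, 123, 122, 122, 122, 121, 118, 117, 115, 110]
234 [175, 207, 212, 212, 213, 198, 162, 131, 129, 140, 150, 153, 163, 164, 167, 164, 170, 164, 164, 160, 145, 138, 127, 137, 163, 171, 171, 171, 171, 185, 206, 207]
103 [0.63596558 0.03800868] s,l 0.6335242853587322 -0.06744636164215403
53 [0.64653033 0.03574996] s,l 0.6435716070926447 -0.07141732124056833
```

View pics/s15.png

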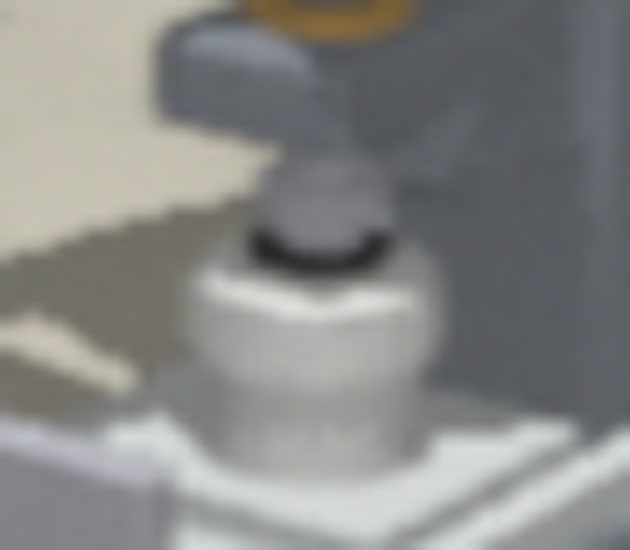

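The cap and the foot line up to about 0.3 px (roughly 1 mm), the carriage stopped hard, and the bar has stayed where I left it. Handing in.

```bash
python3 -c "
from h import *
st(); print(r.finish_job())"
```

```text
18.05 pos [0.6384 0.0396 0.3006] head -23.22 F [ 0.26  0.5  -0.68] M [0.013 0.143 0.011] w 0.0668 q [-0.04  0.46  1.43 -0.    1.25  1.94]
the job is handed in; nothing more can be done
None
```

I stood the white vessel in the pocket, pushed the carriage to its stop by the tab, and snugged the screw clockwise. Then I let go, lifted clear and handed in at about 18 s.

- **Clamping torque:** it read about 0.27 N m turning freely and climbed to about 0.46 N m over roughly the last 0.5 rad. Readings scatter by about 0.03 N m, and a straight-line fit gives about 0.445, inside the 0.40–0.55 window.
- **Final pictures:** the vessel stands upright under the foot, with cap and foot aligned to about 1 mm. I saw nothing else moved. In the last top view the arm hid the dish and most of the forceps. The gripper was clear above the bar.
- **Hard stop:** my last push step was too big. The wrist force at the stop reached about (-52, -25, +41) N, roughly 71 N in all and below the 120 N limit. The moment reading puts that contact at the fingers on the tab, not the gripper body, but I inferred this and could not see it.
- **Carriage travel:** it moved about 100 mm rather than 110 mm. It seems to have started about 10 mm in, because the pocket-to-screw distance, measured from arm positions, was also about 101 mm.
- **Disagreeing check:** a rough depth fit of cap against pad put them about 10 mm apart. I discounted it because it used few, noisy points and the image alignment contradicts it.

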